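# Wedge the tube rack tight on the laboratory shaker

## Task

The tube rack is loose on the shaker. Take the thick wedge from the holder, stand it tip down near the middle of the gap between the rack and the tall upright plate, with its flat face to the plate and its sloping face to the rack, and press it down until the rack is hard against the opposite stop and the wedge is jammed tight. Let go of it and leave the slim wedge in the holder.

Things in the scene. Friction and masses are not known exactly. Their poses are not given: they have to be found in the camera images.
- wedge: Thick white wedge hanging in a two-rail holder by its head, tip 17 mm above the bench. Origin: tip height, under head centre; z up. Blade z 0-95 mm, x +-20 mm; flat face y +17, sloping face from y +13 (tip) to -17 (top). Head to grip: 60 (x) x 34 (y) x 30 mm, z 95-125. Holder rails 112 mm high: lift over 100 mm. Flat faces look to robot's left (within 15 deg). Self-locking once driven.
- slim_wedge: Slim white wedge in the same holder, 120 mm from the thick one along y, on either side. Same height, width and head length, but head and blade top only 16 mm thick (y): too thin to jam. Stays in the holder. Origin: tip height, under head centre; axes as the thick wedge's.
- rack: Grey tube rack full of capped tubes, 110 (x) x 100 (y) x 80 mm, 0.8 kg; caps rise 9 mm more. Origin: centre of underside; z up. It stands on the shaker, 4 to 7 mm off the stop, leaving a 20 to 23 mm gap to the tall plate (27 mm once against the stop). It slides when the wedge is pressed with some 5 to 12 N; 15 to 25 N makes it tight.
- shaker: Fixed grey shaker, 160 (x) x 200 (y) mm, yaw within 20 deg. Origin: centre of underside, on bench; z up. Platform top z 50 mm. Tall plate on +y side: inner face y +63.5, 12 thick, 130 long, top z 140. Stop on -y side: inner face y -63.5, top z 110. Gap open at both x ends above 12 mm lips. Wedge origin, home: about x 0, y +46, z +58 mm here; merely set in, it stays 10 to 22 mm higher.
Mind the look-alikes: they are no part of the job. Of the things shaped like the rack, the grey one is meant.

How it is judged:
By the outcome, as a careful person would: the job done as asked, in the order asked, and still so for the second after the job is handed in, with the robot touching nothing.
It also fails if it takes over 45 s, if anything falls off the work surface, if the arm or the gripper's body presses on something with over 40 N, if the wrist force passes 120 N, or if a joint passes its speed limit or range.

## Robot

A 6-joint arm with a two-finger parallel gripper is mounted at the origin on the work surface. World frame = base frame: x ahead of the robot, y to its left, z up, the work surface at z = 0. Lengths are in m, angles in degrees, forces in N, time in s.
With the tool pointing down it reaches from about 0.325 to 0.85 m from the base axis. Payload 15.5 kg.
Tool frame: the origin (TCP) lies at the very end of the fingers, on their centre line; the grasp point (between the pads) lies arm.grip_depth behind it (arm.grip_depth is the distance from the TCP to the grasp point, in m); z points along the fingers, y is the direction in which the jaws open and shut (so a half turn about z gives the same grasp; the last joint's range is limited). The gripper opens to 91 mm and grips with 3 to 60 N. Pads are 32 mm wide; open, the fingers measure 118 mm over their backs; the gripper's body (76 mm by 178 mm) begins 60 mm behind the grasp point.
Start: joints at [58.814, 28.281, 77.091, -0, 74.628, -5.472], TCP at [0.271, 0.563, 0.214] pointing down, gripper open.
Joint ranges: [-166.48, 166.48], [-47.26, 123.95], [12.59, 153.08], [-70.14, 250.14], [6.76, 159.57], [-176.63, 176.63]. Speed limits (degrees/s): [108.29, 108.29, 147.25, 172.46, 172.46, 172.46].

## Interface

Orientations are given as a 3x3 rotation matrix whose columns are the frame's x, y, z axes.
In Python, from rig import arm gives the robot as it stands. Calls block until the motion is done:
- arm.move_to(position, orientation): joint-space move of the TCP to a pose.
- arm.move_l(position, orientation=None, feed=0.15): straight line of the TCP; orientation=None keeps the orientation; feed is the mean speed in m/s.
- arm.move_joints(angles): joint-space move.
- arm.grip(opening): finger opening in m; the grip force is fixed at half the most; returns when the fingers have stopped.
- arm.sleep(seconds).
- arm.solve_ik(position, orientation): joint angles nearest the present ones, or None.
- arm.snapshot(name): name is "side" or "top" or "wrist"; returns the picture (400x640x3 uint8, red, green, blue); there is no depth.
- arm.get_calibration(name): a dict with "intrinsics" (3x3 intrinsics, pixels), "cam_to_world" (4x4, takes a point from camera to world coordinates). Camera axes: x right, y down, z forward; pixel columns grow to the right and rows downward; lengths in m; the calibration is good to about 2 mm. A picture is of the moment at which its call begins: read the wrist's pose just before it. get_calibration takes no time and is no camera call; for the wrist camera it gives the pose at the moment of the call.
A pose or a line that the arm cannot do raises arm.Unreachable and nothing moves.
- arm.sign_off(): hands the job in, once; it reports no verdict.
Readings, each from a call of its own:
- arm.current_t(): time.
- arm.current_joint_positions(): joint angles.
- arm.current_dq(): joint speeds.
- arm.current_tau(): joint torques, N m.
- arm.current_ee_pos(): TCP position.
- arm.current_tool_rot(): TCP orientation.
- arm.current_force(): force on the tool from outside, world axes, zero at the start.
- arm.current_torque(): the same for the moment, N m.
- arm.current_width(): finger opening in m.
Only numpy, scipy, OpenCV 4.12 (cv2) and the standard library are available. Lean on these libraries where they do the work, as an engineer would, in place of code of your own. Each camera call takes 0.05 s, during which the arm holds its last target.

## Working session

There is one attempt and no reset: what is moved stays moved. The work goes in short steps, each a Python script; the robot and the scene stay as the last script left them, time stands still between calls to the robot, and variables do not carry over. Pictures are saved under pics/ and viewed, and the job is handed in when it is done.

```bash
mkdir -p pics; ls; python3 - <<'E'
from rig import arm
import cv2,numpy as np
for n in("side","top","wrist"):
    c=arm.get_calibration(n); np.savez(f"pics/{n}0.npz",K=c["intrinsics"],T=c["cam_to_world"])
    im=arm.snapshot(n); cv2.imwrite(f"pics/{n}0.png",im[...,::-1])
    print(n,np.round(c["intrinsics"],1).tolist(),np.round(c["cam_to_world"],3).tolist())
print(arm.grip_depth,arm.current_t(),arm.current_width(),arm.current_tool_rot())
E
```

```text
pics
side [[368.7, 0.0, 319.6], [0.0, 368.7, 206.4], [0.0, 0.0, 1.0]] [[-0.984, -0.115, 0.135, 0.452], [-0.177, 0.574, -0.8, 0.737], [0.015, -0.811, -0.585, 0.648], [0.0, 0.0, 0.0, 1.0]]
top [[450.6, 0.0, 311.6], [0.0, 450.6, 200.1], [0.0, 0.0, 1.0]] [[-0.017, -0.99, 0.14, 0.425], [-1.0, 0.019, 0.015, -0.073], [-0.017, -0.14, -0.99, 1.331], [0.0, 0.0, 0.0, 1.0]]
wrist [[296.0, 0.0, 323.2], [0.0, 296.0, 196.9], [0.0, 0.0, 1.0]] [[0.433, 0.864, 0.258, 0.197], [0.902, -0.414, -0.125, 0.598], [-0.001, 0.286, -0.958, 0.384], [0.0, 0.0, 0.0, 1.0]]
0.0188 0.15 0.0913979544425912 [[-9.00947519e-01  4.33927705e-01 -5.61807190e-04]
 [ 4.33928046e-01  9.00947134e-01 -8.44319800e-04]
 [ 1.39784825e-04 -1.00447173e-03 -9.99999486e-01]]
```

View pics/top0.png

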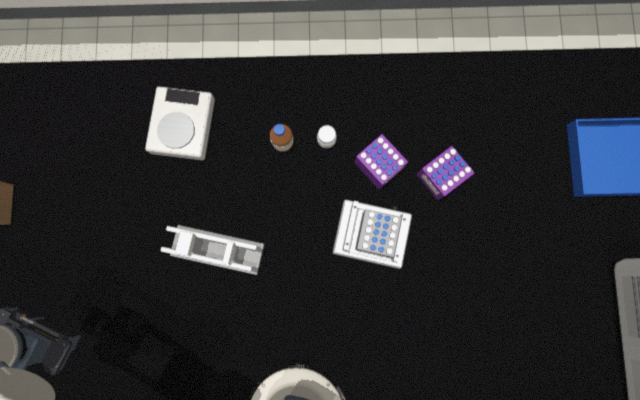

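View pics/side0.png

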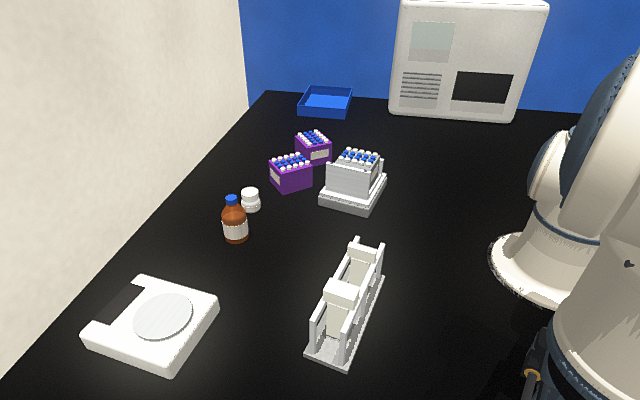

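View pics/wrist0.png

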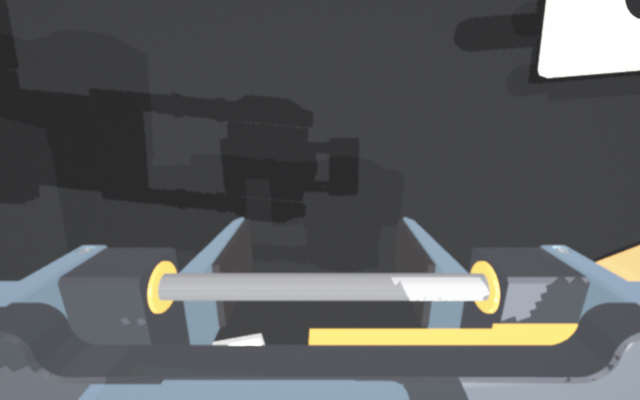

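```bash
python3 - <<'E'
import cv2
im=cv2.imread("pics/top0.png")
a=cv2.resize(im[215:285,155:275],None,fx=6.6,fy=6.6,interpolation=cv2.INTER_CUBIC);cv2.imwrite("pics/c1.png",a)
a=cv2.resize(im[195:275,325:420],None,fx=7,fy=7,interpolation=cv2.INTER_CUBIC);cv2.imwrite("pics/c2.png",a)
im=cv2.imread("pics/side0.png")
a=cv2.resize(im[230:375,295:395],None,fx=4,fy=4,interpolation=cv2.INTER_CUBIC);cv2.imwrite("pics/c3.png",a)
E
```

```text
(no output)
```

View pics/c1.png

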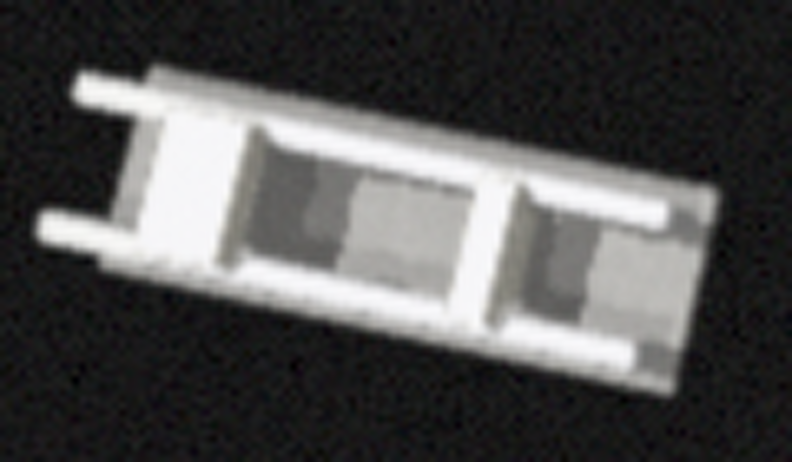

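View pics/c2.png

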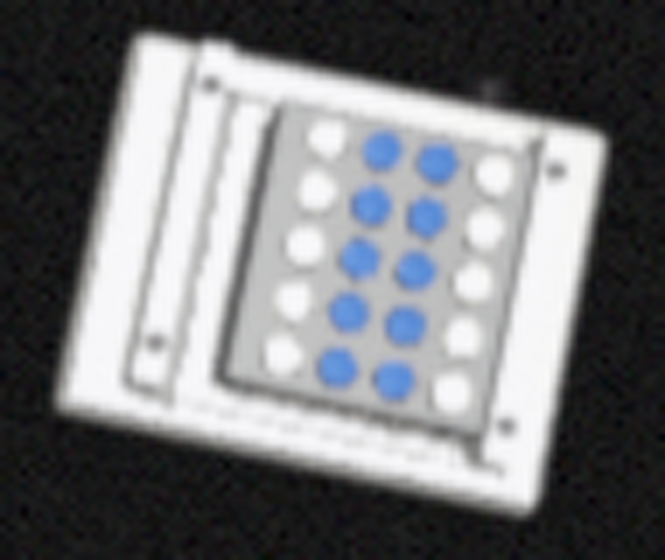

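View pics/c3.png

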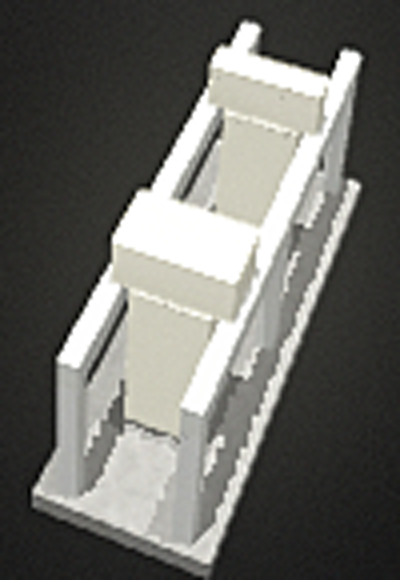

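```bash
cat > h.py <<'E'
import numpy as np
def ray(n,uv,z,npz=None):
    d=np.load(npz or f"pics/{n}0.npz");K,T=d["K"],d["T"]
    r=T[:3,:3]@np.linalg.inv(K)@np.array([uv[0],uv[1],1.]);o=T[:3,3]
    return o+r*(z-o[2])/r[2]
E
python3 - <<'E'
from h import *
c1=lambda u,v:(155+(u+.5)/6.6-.5,215+(v+.5)/6.6-.5)
c2=lambda u,v:(325+(u+.5)/7-.5,195+(v+.5)/7-.5)
for p in [(165,108),(252,122),(222,268),(140,248)]: print("thick",ray("top",c1(*p),.142).round(4))
for p in [(475,175),(522,183),(493,328),(448,318)]: print("slim",ray("top",c1(*p),.142).round(4))
for p in [(133,35),(605,130),(535,515),(58,405)]: print("shaker50",ray("top",c2(*p),.05).round(4))
for p in [(193,45),(235,48),(170,400),(125,388)]: print("plate140",ray("top",c2(*p),.14).round(4))
for p in [(280,100),(540,140),(485,435),(225,375)]: print("rack130",ray("top",c2(*p),.13).round(4))
E
```

```text
thick [0.5175 0.2965 0.142 ]
thick [0.5112 0.2613 0.142 ]
thick [0.4532 0.2721 0.142 ]
thick [0.4617 0.3052 0.142 ]
slim [0.4883 0.1712 0.142 ]
slim [0.4848 0.1524 0.142 ]
slim [0.4276 0.1635 0.142 ]
slim [0.4318 0.1815 0.142 ]
shaker50 [ 0.606  -0.1456  0.05  ]
shaker50 [ 0.5631 -0.3364  0.05  ]
shaker50 [ 0.4088 -0.3011  0.05  ]
shaker50 [ 0.4559 -0.1113  0.05  ]
plate140 [ 0.5889 -0.1632  0.14  ]
plate140 [ 0.5875 -0.1791  0.14  ]
plate140 [ 0.4548 -0.1506  0.14  ]
plate140 [ 0.4596 -0.1338  0.14  ]
rack130 [ 0.5684 -0.1966  0.13  ]
rack130 [ 0.5511 -0.2951  0.13  ]
rack130 [ 0.4399 -0.2694  0.13  ]
rack130 [ 0.4641 -0.1723  0.13  ]
```

```bash
cat >> h.py <<'E'
def tool(yawdeg,flip=False):
    a=np.radians(yawdeg); x=np.array([np.cos(a),np.sin(a),0]); y=np.array([-np.sin(a),np.cos(a),0])
    z=np.array([0,0,-1.])
    return np.column_stack([x,-y,z]) if flip else np.column_stack([-x,y,z])
def snap(arm,n,name):
    import cv2
    c=arm.get_calibration(n); np.savez(f"pics/{name}.npz",K=c["intrinsics"],T=c["cam_to_world"])
    im=arm.snapshot(n); cv2.imwrite(f"pics/{name}.png",im[...,::-1]); return im
E
python3 - <<'E'
from rig import arm
from h import *
R=tool(-11)
for p in [(.58,.266,.24),(.486,.284,.115),(.6,-.26,.26),(.52,-.18,.2)]:
    for f in(0,1): print(p,f,arm.solve_ik(p,tool(-11,f)))
t=arm.current_t(); arm.move_to((.58,.266,.25),R); print(arm.current_t()-t)
snap(arm,"wrist","w1"); print(arm.current_force())
E
```

```text
(0.58, 0.266, 0.24) 0 [ 1.92776976e+01  2.81049597e+01  7.31029159e+01 -2.54444375e-14
  7.87921245e+01 -5.97223024e+01]
(0.58, 0.266, 0.24) 1 [ 1.92776976e+01  2.81049597e+01  7.31029159e+01 -2.54444375e-14
  7.87921245e+01  1.20277698e+02]
(0.486, 0.284, 0.115) 0 [ 2.42224710e+01  3.00168665e+01  9.24217311e+01 -2.54444375e-14
  5.75614024e+01 -5.47775290e+01]
(0.486, 0.284, 0.115) 1 [ 2.42224710e+01  3.00168665e+01  9.24217311e+01 -2.54444375e-14
  5.75614024e+01  1.25222471e+02]
(0.6, -0.26, 0.26) 0 [-2.86581087e+01  2.86152654e+01  6.90064420e+01 -2.54444375e-14
  8.23782925e+01 -1.07658109e+02]
(0.6, -0.26, 0.26) 1 [-2.86581087e+01  2.86152654e+01  6.90064420e+01 -2.54444375e-14
  8.23782925e+01  7.23418913e+01]
(0.52, -0.18, 0.2) 0 [-2.53113923e+01  2.31232801e+01  8.87810974e+01 -2.54444375e-14
  6.80956225e+01 -1.04311392e+02]
(0.52, -0.18, 0.2) 1 [-2.53113923e+01  2.31232801e+01  8.87810974e+01 -2.54444375e-14
  6.80956225e+01  7.56886077e+01]
1.5833000000000002
[ 0.58976911 -0.17068     0.75173099]
```

View pics/w1.png

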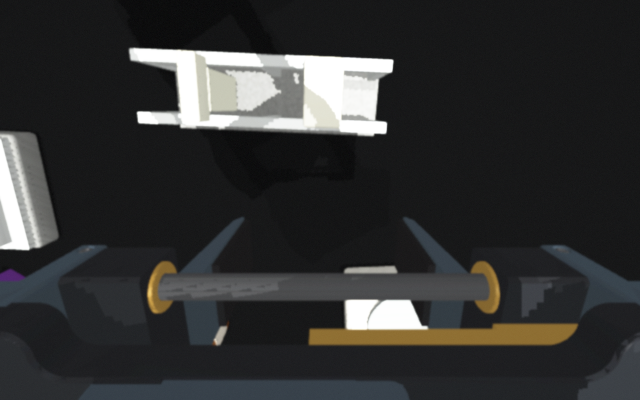

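```bash
python3 - <<'E'
import cv2
im=cv2.imread("pics/w1.png")
cv2.imwrite("pics/c4.png",cv2.resize(im[40:145,125:405],None,fx=2.8,fy=2.8,interpolation=cv2.INTER_CUBIC))
cv2.imwrite("pics/c5.png",cv2.resize(im[45:145,290:400],None,fx=6,fy=6,interpolation=cv2.INTER_CUBIC))
E
```

```text
(no output)
```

View pics/c4.png

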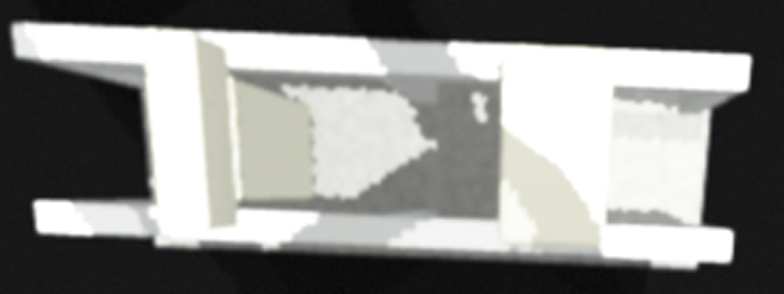

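View pics/c5.png

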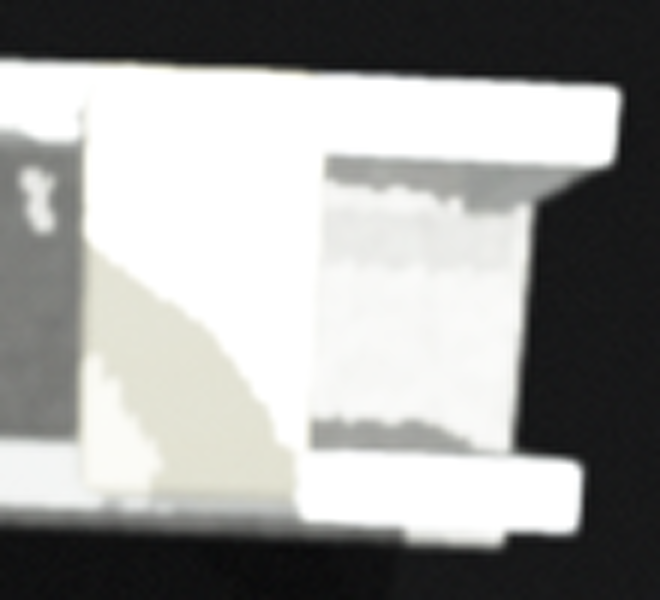

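```bash
python3 - <<'E'
from h import *
c5=lambda u,v:(290+(u+.5)/6-.5,45+(v+.5)/6-.5)
P=[ray("",c5(*p),.142,"pics/w1.npz") for p in [(85,66),(324,74),(298,497),(83,490)]]
for p in P: print(p.round(4))
P=np.array(P)
print(P.mean(0), [np.degrees(np.arctan2(*(P[j]-P[i])[[1,0]])) for i,j in((0,3),(1,2),(0,1),(3,2))],[np.linalg.norm(P[j]-P[i]) for i,j in((0,3),(1,2),(0,1),(3,2))])
c4=lambda u,v:(125+(u+.5)/2.8-.5,40+(v+.5)/2.8-.5)
for p in [(148,60),(197,35),(210,235),(155,235)]: print(ray("",c4(*p),.142,"pics/w1.npz").round(4))
E
```

```text
[0.4534 0.2735 0.142 ]
[0.4609 0.307  0.142 ]
[0.5184 0.293  0.142 ]
[0.5112 0.261  0.142 ]
[0.48598901 0.28363764 0.142     ] [np.float64(-12.251961332012137), np.float64(-13.598204611316307), np.float64(77.37382609956647), np.float64(77.30440120860355)] [np.float64(0.05913571298190233), np.float64(0.0591827762660316), np.float64(0.03424332614171245), np.float64(0.032853127681518046)]
[0.4371 0.1657 0.142 ]
[0.4333 0.1827 0.142 ]
[0.491  0.1684 0.142 ]
[0.4876 0.1508 0.142 ]
```

```bash
python3 - <<'E'
from rig import arm
from h import *
R=tool(-12.9); t=arm.current_t()
arm.move_to((.486,.2837,.22),R)
arm.move_l((.486,.2837,.116),R,feed=.12)
print(arm.current_ee_pos(),arm.current_force())
arm.grip(0.02); print("w",arm.current_width(),arm.current_force())
arm.move_l((.486,.2837,.27),R,feed=.12)
print("w",arm.current_width(),arm.current_force())
snap(arm,"side","s2")
arm.move_to((.61,-.235,.32),R); print("w",arm.current_width(),arm.current_t()-t)
snap(arm,"wrist","w2"); snap(arm,"side","s3")
E
```

```text
[0.48655929 0.28386131 0.11663555] [0.10984404 0.12240949 0.30192201]
w 0.034122001983825395 [-0.42332348  0.47786661 -0.60784053]
w 0.03433203829198642 [-0.47805693  0.49572208 -0.9016712 ]
w 0.03412892928412294 5.816699999999999
```

View pics/w2.png

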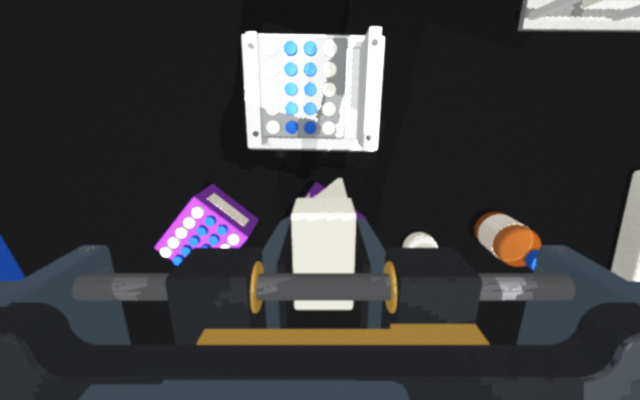

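View pics/s2.png

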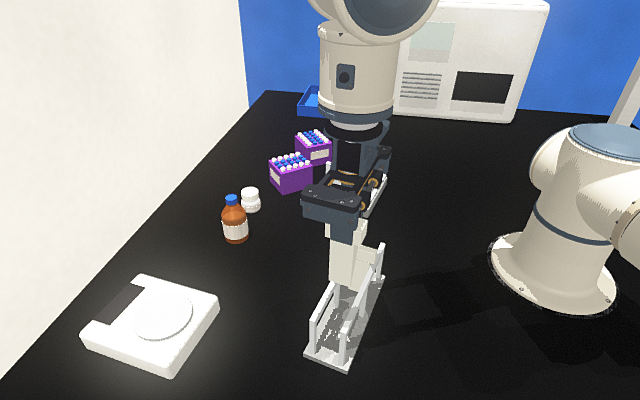

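View pics/s3.png

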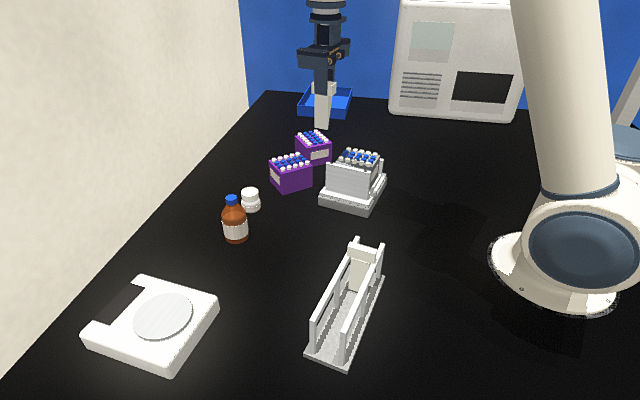

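The thick wedge is in the gripper (head 34 mm wide) and the slim one is still in the holder. In w2 the shaker is at (313,92), with the tall plate on its right (372,88), which is +y.

```bash
python3 - <<'E'
import cv2
im=cv2.imread("pics/w2.png")
cv2.imwrite("pics/c6.png",cv2.resize(im[20:160,235:395],None,fx=4.2,fy=4.2,interpolation=cv2.INTER_CUBIC))
cv2.imwrite("pics/c7.png",cv2.resize(im[20:160,325:395],None,fx=4.2,fy=4.2,interpolation=cv2.INTER_CUBIC)) 
E
```

```text
(no output)
```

View pics/c6.png

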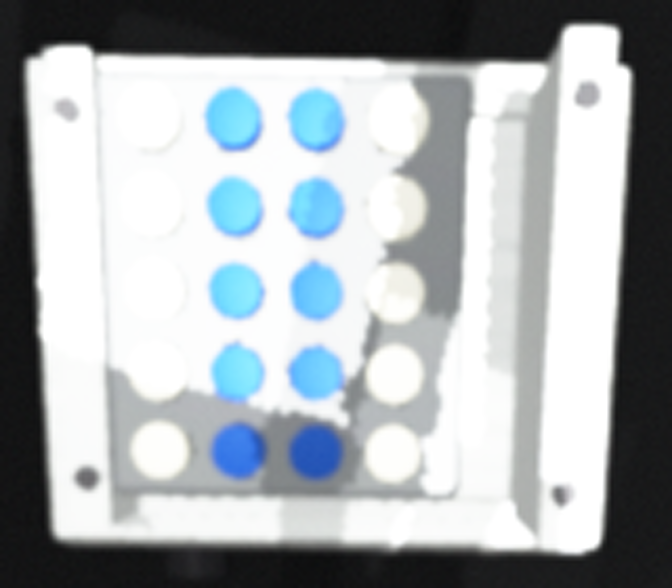

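```bash
python3 - <<'E'
from h import *
c=lambda u,v:(235+(u+.5)/4.2-.5,20+(v+.5)/4.2-.5)
g=lambda p,z:ray("",c(*p),z,"pics/w2.npz")
def L(n,a,b,z):
    A,B=g(a,z),g(b,z); d=A-B; print(n,A.round(4),B.round(4),"yaw",np.degrees(np.arctan2(-d[1],-d[0])).round(2),"len",np.linalg.norm(d).round(4)); return A,B
L("plate inner top",(562,40),(541,500),.14)
L("plate outer top",(618,40),(603,545),.14)
L("plate inner bottom/floor",(528,95),(512,500),.05)
L("shaker far edge end",(630,65),(603,550),.05)
L("shaker left",(27,60),(55,540),.05)
L("rack left",(105,75),(113,490),.13)
L("rack right grey",(470,78),(440,400),.13)
L("rack right strip",(492,95),(458,490),.13)
# shaker frame projection
E
```

```text
plate inner top [ 0.4629 -0.152   0.14  ] [ 0.5739 -0.178   0.14  ] yaw -13.17 len 0.1141
plate outer top [ 0.466  -0.1383  0.14  ] [ 0.59   -0.1633  0.14  ] yaw -11.41 len 0.1265
plate inner bottom/floor [ 0.4586 -0.1489  0.05  ] [ 0.5829 -0.178   0.05  ] yaw -13.2 len 0.1277
shaker far edge end [ 0.4573 -0.1157  0.05  ] [ 0.6071 -0.15    0.05  ] yaw -12.9 len 0.1537
shaker left [ 0.4136 -0.3021  0.05  ] [ 0.561  -0.3377  0.05  ] yaw -13.58 len 0.1516
rack left [ 0.4427 -0.2678  0.13  ] [ 0.5455 -0.2954  0.13  ] yaw -15.05 len 0.1064
rack right grey [ 0.4644 -0.1752  0.13  ] [ 0.5419 -0.1994  0.13  ] yaw -17.38 len 0.0812
rack right strip [ 0.4696 -0.1703  0.13  ] [ 0.5672 -0.1995  0.13  ] yaw -16.63 len 0.1019
```

```bash
cat >> h.py <<'E'
TV=np.array([.9744,-.225]); NV=np.array([.225,.9744])
def pos(t,n,z):
    p=t*TV+n*NV; return (p[0],p[1],z)
E
python3 - <<'E'
from rig import arm
from h import *
R=tool(-13)
arm.move_to(pos(.547,-.062,.30),R)
arm.move_l(pos(.547,-.062,.255),R,feed=.1)
print(arm.current_ee_pos(),pos(.547,-.062,.255),arm.current_force(),arm.current_width())
snap(arm,"side","s4");snap(arm,"wrist","w4");snap(arm,"top","t4")
import cv2
im=cv2.imread("pics/s4.png");cv2.imwrite("pics/s4c.png",cv2.resize(im[90:230,290:420],None,fx=4.2,fy=4.2,interpolation=cv2.INTER_CUBIC))
E
```

```text
[ 0.5195527  -0.18374354  0.25524208] (np.float64(0.5190468), np.float64(-0.18348780000000003), 0.255) [ 0.05943277 -0.1072792  -1.00765795] 0.034349801819607215
```

View pics/s4c.png

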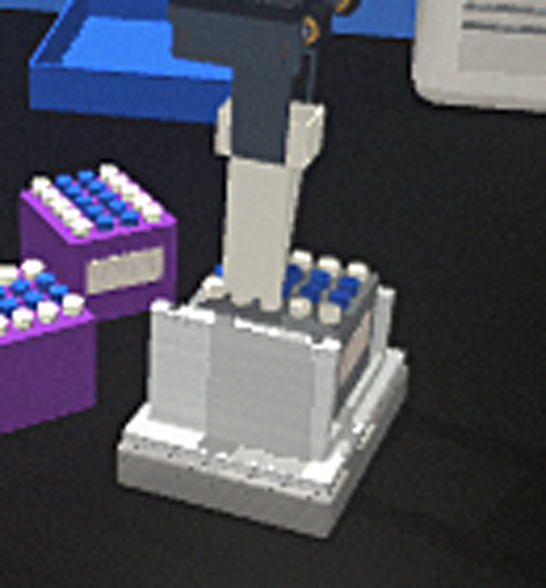

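View pics/w4.png

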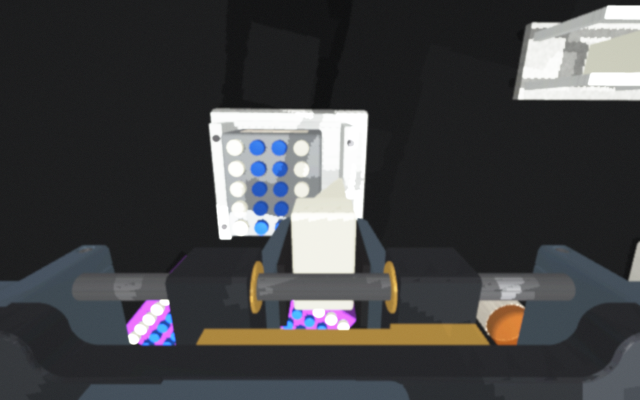

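```bash
python3 - <<'E'
from rig import arm
from h import *
R=tool(-13); t=arm.current_t(); f0=arm.current_force()
for z in [.245,.235,.225,.215,.205,.198,.192,.188,.184,.180,.177,.174]:
    arm.move_l(pos(.547,-.062,z),R,feed=.06); f=arm.current_force()-f0
    e=arm.current_ee_pos(); print(z,e.round(4),"tip",round(e[2]-.0996,4),f.round(2),round(arm.current_width(),4))
    if np.linalg.norm(f)>5: break
print(arm.current_t()-t,arm.current_t())
snap(arm,"side","s5");snap(arm,"wrist","w5")
import cv2
im=cv2.imread("pics/s5.png");cv2.imwrite("pics/s5c.png",cv2.resize(im[90:230,290:420],None,fx=4.2,fy=4.2,interpolation=cv2.INTER_CUBIC))
im=cv2.imread("pics/w5.png");cv2.imwrite("pics/w5c.png",cv2.resize(im[80:280,190:390],None,fx=3,fy=3,interpolation=cv2.INTER_CUBIC))
E
```

```text
0.245 [ 0.5188 -0.1834  0.2446] tip 0.145 [0.23 0.05 0.48] 0.0342
0.235 [ 0.5188 -0.1834  0.2345] tip 0.1349 [0.54 0.8  0.76] 0.0346
0.225 [ 0.5188 -0.1834  0.2245] tip 0.1249 [0.07 0.13 0.44] 0.0339
0.215 [ 0.5188 -0.1833  0.2146] tip 0.115 [-0.63 -0.17  0.67] 0.0344
0.205 [ 0.5188 -0.1834  0.2045] tip 0.1049 [0.46 0.32 0.68] 0.0341
0.198 [ 0.5188 -0.1834  0.1976] tip 0.098 [1.21 0.78 0.97] 0.0342
0.192 [ 0.5188 -0.1834  0.1916] tip 0.092 [-0.37 -0.04 -0.42] 0.0342
0.188 [ 0.5189 -0.1834  0.1878] tip 0.0882 [-0.81  0.17 -0.73] 0.0341
0.184 [ 0.5189 -0.1834  0.1838] tip 0.0842 [0.53 0.76 0.1 ] 0.0344
0.18 [ 0.5189 -0.1834  0.1797] tip 0.0801 [-0.11  1.01  0.37] 0.0341
0.177 [ 0.519  -0.1833  0.1768] tip 0.0772 [0.84 1.6  0.37] 0.0347
0.174 [ 0.519  -0.1834  0.1738] tip 0.0742 [1.1  2.53 0.07] 0.0341
3.3499999999999996 12.3083
```

View pics/s5c.png

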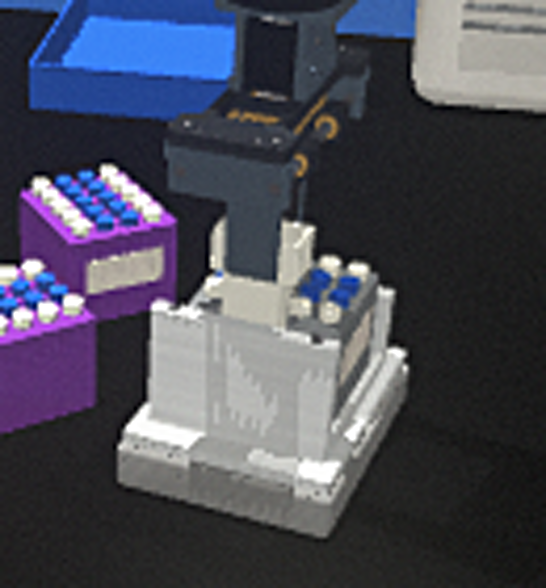

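View pics/w5c.png

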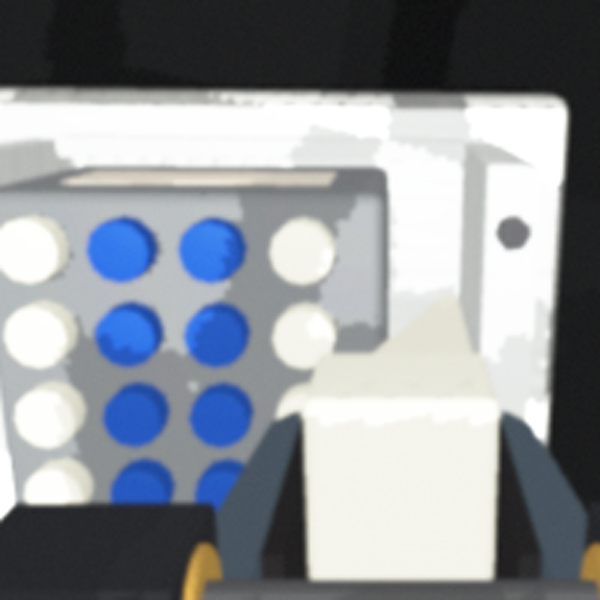

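```bash
python3 - <<'E'
from rig import arm
from h import *
R=tool(-13); t=arm.current_t()
n=-.062; z=.174
def rd(): return np.mean([(arm.sleep(.02),arm.current_force())[1] for _ in range(4)],0)
while n<-.056:
    n+=.0005; arm.move_l(pos(.547,n,z),R,feed=.03); f=rd(); print("n",round(n,4),(f[:2]@NV).round(2),f.round(2))
    if f[:2]@NV<-2: break
while z>.163:
    z-=.001; arm.move_l(pos(.547,n,z),R,feed=.03); f=rd(); print("z",round(z,4),(f[:2]@NV).round(2),f.round(2),arm.current_ee_pos().round(4))
    if f[2]>5: break
print(arm.current_t()-t,arm.current_t())
snap(arm,"wrist","w6")
import cv2
im=cv2.imread("pics/w6.png");cv2.imwrite("pics/w6c.png",cv2.resize(im[80:280,190:390],None,fx=3,fy=3,interpolation=cv2.INTER_CUBIC))
E
```

```text
n -0.0615 -0.36 [ 0.06 -0.38 -0.8 ]
n -0.061 0.35 [ 0.29  0.29 -0.71]
n -0.0605 0.22 [-0.16  0.27 -0.96]
n -0.06 -1.81 [-0.51 -1.74 -1.18]
n -0.0595 -5.11 [-1.91 -4.81 -1.26]
z 0.173 -5.52 [-0.39 -5.57 -1.93] [ 0.5197 -0.1816  0.1731]
z 0.172 -5.27 [-0.74 -5.23 -1.99] [ 0.5197 -0.1816  0.172 ]
z 0.171 -5.12 [-0.4  -5.16 -2.24] [ 0.5198 -0.1816  0.171 ]
z 0.17 -5.4 [-0.01 -5.54 -1.62] [ 0.5198 -0.1816  0.1701]
z 0.169 -5.43 [-0.55 -5.44 -1.74] [ 0.5198 -0.1816  0.1691]
z 0.168 -5.5 [-0.91 -5.44 -0.8 ] [ 0.5198 -0.1816  0.1681]
z 0.167 -5.24 [-0.27 -5.31  0.26] [ 0.5199 -0.1816  0.1672]
z 0.166 -5.15 [-0.16 -5.25  0.92] [ 0.5199 -0.1816  0.1663]
z 0.165 -5.33 [-0.62 -5.33  1.35] [ 0.5199 -0.1816  0.1653]
z 0.164 -5.01 [-0.5  -5.02  1.28] [ 0.52   -0.1817  0.1643]
z 0.163 -5.63 [-1.24 -5.49  1.21] [ 0.52   -0.1817  0.1633]
5.066700000000001 17.475
```

View pics/w6c.png

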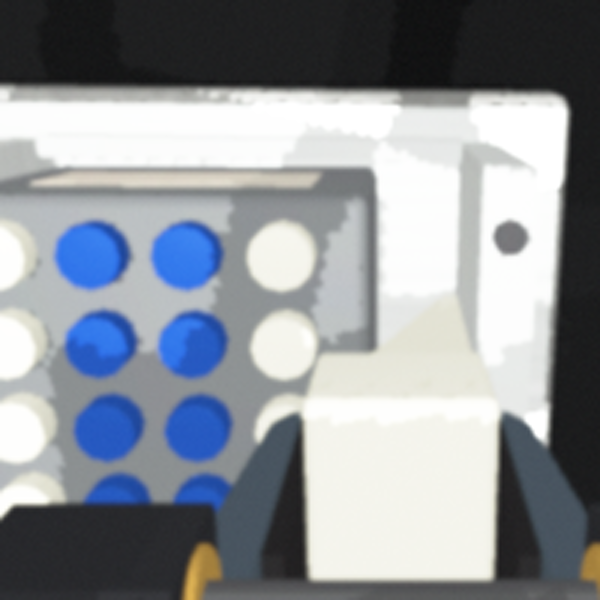

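```bash
python3 - <<'E'
from rig import arm
from h import *
R=tool(-13); t=arm.current_t()
n=-.0595; z=.163
def rd(): return np.mean([(arm.sleep(.02),arm.current_force())[1] for _ in range(3)],0)
while z>.155:
    z-=.001; arm.move_l(pos(.547,n,z),R,feed=.03); f=rd(); print("z",round(z,4),(f[:2]@NV).round(2),f.round(2),arm.current_ee_pos().round(4))
    if f[2]>8: break
arm.grip(.06); print(arm.current_width(),rd().round(2))
e=arm.current_ee_pos(); arm.move_l(pos(.547,-.0597,e[2]+.06),R,feed=.15)
arm.grip(0.0); print(arm.current_t()-t,arm.current_t(),arm.current_width())
snap(arm,"side","s7");snap(arm,"wrist","w7")
import cv2
im=cv2.imread("pics/s7.png");cv2.imwrite("pics/s7c.png",cv2.resize(im[90:230,290:420],None,fx=4.2,fy=4.2,interpolation=cv2.INTER_CUBIC))
im=cv2.imread("pics/w7.png");cv2.imwrite("pics/w7c.png",cv2.resize(im[80:280,190:390],None,fx=3,fy=3,interpolation=cv2.INTER_CUBIC))
E
```

```text
z 0.162 -5.46 [-0.55 -5.47  1.6 ] [ 0.52   -0.1817  0.1623]
z 0.161 -5.16 [-0.5  -5.18  1.48] [ 0.52   -0.1817  0.1613]
z 0.16 -5.13 [ 0.13 -5.29  0.99] [ 0.52   -0.1817  0.1603]
z 0.159 -5.42 [-0.63 -5.42  1.69] [ 0.52   -0.1817  0.1593]
z 0.158 -5.59 [-0.03 -5.73  2.16] [ 0.52   -0.1817  0.1583]
z 0.157 -5.42 [-0.42 -5.47  2.68] [ 0.5202 -0.1817  0.1575]
z 0.156 -5.2 [-0.36 -5.25  4.75] [ 0.5203 -0.1817  0.1565]
z 0.155 -4.24 [-1.25 -4.06  9.86] [ 0.5204 -0.1817  0.1559]
0.05983913664018988 [ 0.16 -0.17  0.23]
4.558300000000003 22.0833 0.0005468005709861754
```

View pics/s7c.png

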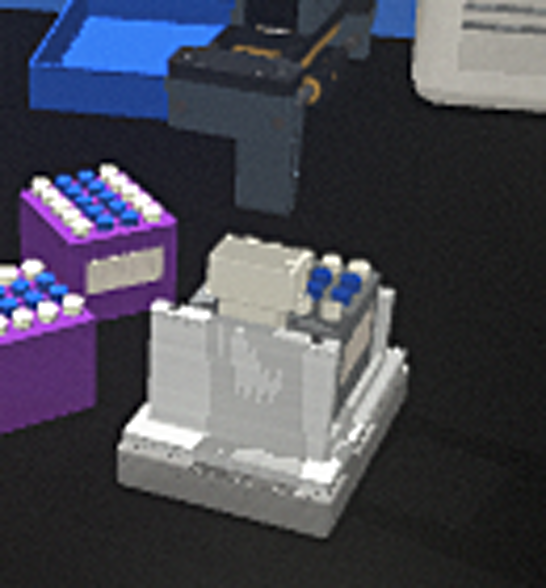

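View pics/w7c.png

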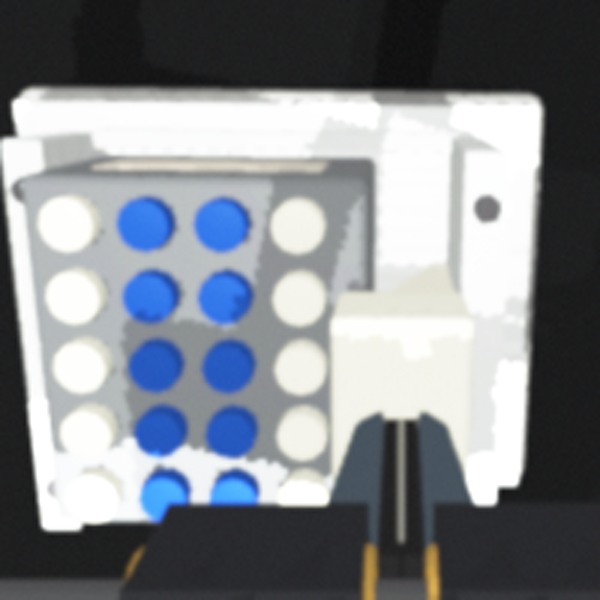

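```bash
python3 - <<'E'
from rig import arm
from h import *
R=tool(-13); t=arm.current_t()
n=-.0597; z=.188
def rd(): return np.mean([(arm.sleep(.02),arm.current_force())[1] for _ in range(3)],0)
arm.move_l(pos(.547,n,z),R,feed=.06); f0=rd();print(f0.round(2))
while z>.165:
    z-=.001; arm.move_l(pos(.547,n,z),R,feed=.03); f=rd()-f0; print(round(z,4),f.round(2),arm.current_ee_pos().round(4))
    if f[2]>27: break
arm.sleep(.3); print(rd()-f0,arm.current_ee_pos().round(4))
arm.move_l(pos(.547,n,.24),R,feed=.1)
print(arm.current_t()-t,arm.current_t())
snap(arm,"wrist","w8")
import cv2
im=cv2.imread("pics/w8.png");cv2.imwrite("pics/w8c.png",cv2.resize(im[80:280,190:390],None,fx=3,fy=3,interpolation=cv2.INTER_CUBIC))
E
```

```text
[ 0.17 -0.75 -0.25]
0.187 [-0.08  1.04 -0.06] [ 0.5196 -0.1813  0.1871]
0.186 [0.27 0.54 0.44] [ 0.5196 -0.1812  0.186 ]
0.185 [-0.08  0.96 -0.36] [ 0.5196 -0.1812  0.185 ]
0.184 [-0.31  0.32  0.69] [ 0.5196 -0.1812  0.184 ]
0.183 [-0.16  0.73  0.  ] [ 0.5196 -0.1812  0.183 ]
0.182 [-0.62  0.08  2.76] [ 0.5197 -0.1814  0.1821]
0.181 [-1.73  0.03 11.07] [ 0.5199 -0.1816  0.1816]
0.18 [-3.98  1.01 20.26] [ 0.5202 -0.1816  0.1813]
0.179 [-5.77  2.38 30.25] [ 0.5204 -0.1817  0.1809]
[-5.36973865  2.70442492 29.62650049] [ 0.5203 -0.1817  0.1809]
4.458400000000001 26.6417
```

View pics/w8c.png

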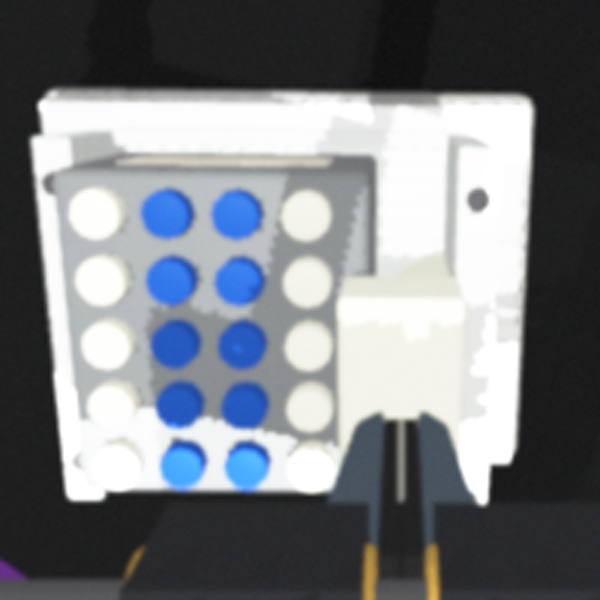

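```bash
python3 - <<'E'
from rig import arm
from h import *
R=tool(-13)
arm.move_l(pos(.547,-.0597,.30),R,feed=.2)
arm.move_to(pos(.637,-.085,.32),R)
snap(arm,"wrist","w9");snap(arm,"side","s9")
print(arm.current_t(),arm.current_force())
import cv2
im=cv2.imread("pics/s9.png");cv2.imwrite("pics/s9c.png",cv2.resize(im[130:280,290:420],None,fx=4,fy=4,interpolation=cv2.INTER_CUBIC))
im=cv2.imread("pics/w9.png");cv2.imwrite("pics/w9c.png",cv2.resize(im[10:170,235:395],None,fx=3.7,fy=3.7,interpolation=cv2.INTER_CUBIC))
E
```

```text
27.7083 [ 0.16895272 -0.29800535  0.26669462]
```

View pics/s9c.png

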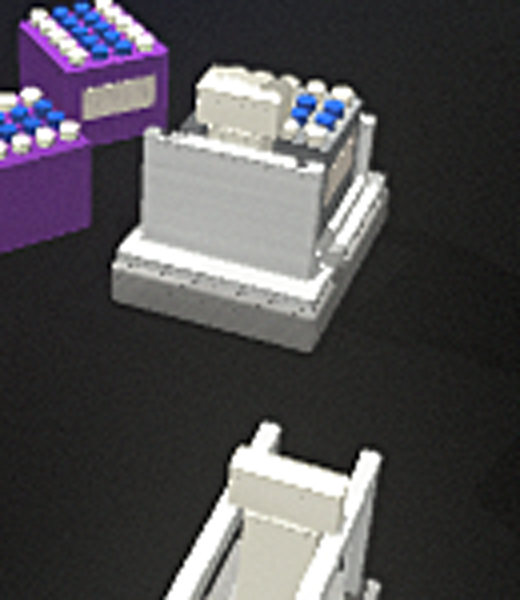

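View pics/w9c.png

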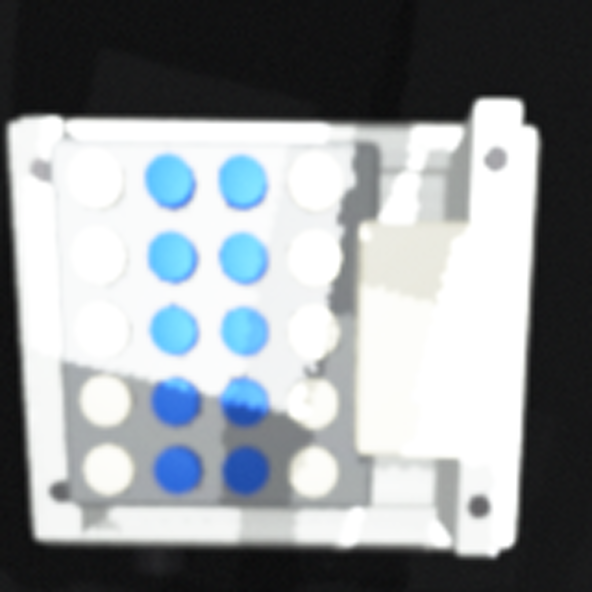

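```bash
python3 - <<'E'
from rig import arm
print(arm.sign_off(), arm.current_t())
E
```

```text
the job is handed in; nothing more can be done
the job is handed in; nothing more can be done
```

The thick wedge is jammed in the gap, the rack is against the stop, and I handed the job in at about 28 s of the 45 s allowed.

- **Pick-up:** I took the thick wedge from the holder; its head measured 34 mm in the gripper, as described. The slim wedge stayed in the holder.
- **Setting in:** I stood the wedge tip down near the middle of the gap with its flat face to the tall plate. I shifted it sideways until it touched the plate, then lowered it, which slid the rack across.
- **Pressing:** I let go and pressed on top of the head with closed fingers, up to about 30 N. It sank only about 1 mm as the force rose from 3 N to 30 N, including the arm's own give, so it is tight.

**Last checks:** the final pictures show the wedge upright and close to mid-gap, the rack square and against the far stop, and the robot clear of everything. The wedge tip ended at about 56 mm by the arm's readings, against the nominal 58 mm. That difference is within the calibration and part tolerances, and the tip is still about 6 mm above the platform, so it is not resting on it.

No check failed. Early rack-edge readings suggested the rack was turned 2–4° before pressing. That was no longer visible afterwards. I judged the contact with the stop from the pictures and the press force and did not measure it directly.

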